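Free the bench holder and clamp the filter with its tuning screws up

TASK

The filter block has to be tuned, so clamp it in the slide-jaw holder, resting flat on the holder's bed, centred along the jaws, with its three tuning screws pointing straight up and the sliding jaw closed against it. One of the three spare parts (heat sink, transformer or relay) has been left between the jaws: first stand that part upright in the one empty compartment of the parts tray (the one with the cork liner). Leave the two spare parts on the mat, and everything else on the bench, where they are.

Things in the scene. Friction and masses are not known exactly. Their poses are not given: they have to be found in the camera images.
- holder: steel slide-jaw holder, fixed. Origin at bench level under the middle of the clamped block's place; x: sliding direction, from the sliding jaw (robot side) to the fixed jaw; y: along the jaw faces. Bed 46 mm wide (y), x -125 to +50, top 8 mm above the bench. Fixed jaw 46 wide, face at x = +20, back at +46, top 34 above the bench. Parts held overhang jaws and bed by some mm at both ends.
- jaw (a joint): sliding jaw, m, grows as it opens (0 to 0.045); slides stiffly (3 N) and stays where left. Gap between the jaw faces = 0.030 + value; its face is at holder x = -0.010 - value. Closed on the 40 mm thick filter it reads 0.010. Jaw 62 mm long (x), 46 wide (y), top 34 mm above the bench.
- jaw_handle (a point): grip point on the sliding jaw's handle, an upright black tab 12 mm thick (holder x), 30 wide (y), 32 tall, standing on the jaw, its top 66 mm above the bench. The point is on the tab's centre line, 54 mm above the bench, at holder x = -0.061 - joint value. Pinch it from above across its 12 mm, or push it.
- filter: the filter: plain milled aluminium block, 40 (x) x 62 (y) x 40 (z) mm, about 0.27 kg; origin at the centre of the underside as it lies at the start. Its +x side carries three tuning screws, 8 mm thick, standing 10 mm out, in a row along y at mid height. It starts on the bench with the screws pointing level, away from the robot or to the left.
- filter_center (a point): centre of the filter's 40 x 62 x 40 mm block; same axes as the block
- heatsink: aluminium heat sink, 32 (x) x 60 (y) x 42 (z) mm, base plate with five upright fins along y; origin at the centre of its underside, z up; starts between the jaws or on the mat
- transformer: small transformer, 31 (x) x 56 (y) x 46 (z) mm: steel core 18 mm thick (x), 56 long (y), with a copper coil 34 mm long round its middle and a 3 mm foot plate; origin at the centre of its underside, z up; starts between the jaws or on the mat
- relay: black relay, 30 (x) x 48 (y) x 38 (z) mm, on a 31 x 50 x 4 mm grey base, with two 4 mm studs on top; origin at the centre of its underside, z up; starts between the jaws or on the mat
- mat: rubber mat, 80 (x) x 215 (y) x 8 mm, beyond the holder's fixed jaw, on which the two other spare parts stand; origin at the centre of its underside; fixed
- tray: grey open parts tray, 130 (x) x 232 (y) x 24 mm high, walls and floor 4 mm, fixed; three compartments in a row along its y (each 122 x 72 mm inside, centres at y = -76, 0, +76 mm); origin at the centre of the underside
- liner: thin cork liner, 104 (x) x 56 (y) mm, flat on the floor of the tray's empty compartment, centred in it, axes as the tray's
- coil_core: dark ring, 52 mm across, 20 high, stored in one tray compartment; origin at the centre of its underside
- bracket: steel angle bracket, 60 x 40 mm foot, 40 mm high, stored in another tray compartment; origin at the centre of its underside
- mug: black mug, 80 mm across, 100 high, handle to its +y; origin at the centre of its underside
- morse_key: morse key on a wooden base 110 (x) x 60 (y) mm, 45 high; origin at the centre of its underside
- mic: black hand microphone lying flat, 85 (x) x 56 (y) x 28 mm high; origin at the centre of its underside
- battery: grey battery pack lying flat, 70 (x) x 40 (y) x 22 mm high; origin at the centre of its underside
- tin: upright tin, 68 mm across, 85 high; origin at the centre of its underside
- screwdriver: screwdriver lying along its x, 170 mm long

How it is judged (in metres and radians):
On the way, in this order (a step that is already met when the one before it is completed fails the run):
1. the part left between the jaws stands upright in the empty compartment, the other two still on the mat (((x of heatsink in the frame of liner between -0.04 and 0.04 m and y of heatsink in the frame of liner between -0.027 and 0.027 m and z of heatsink in the frame of tray below 0.01 m and angle between heatsink's own z axis and vertical below 0.1 rad and linear speed of heatsink below 0.02 m/s and distance of each of transformer, relay from where it was at the start of the episode below 0.015 m) or (x of transformer in the frame of liner between -0.04 and 0.04 m and y of transformer in the frame of liner between -0.027 and 0.027 m and z of transformer in the frame of tray below 0.01 m and angle between transformer's own z axis and vertical below 0.1 rad and linear speed of transformer below 0.02 m/s and distance of each of heatsink, relay from where it was at the start of the episode below 0.015 m) or (x of relay in the frame of liner between -0.04 and 0.04 m and y of relay in the frame of liner between -0.027 and 0.027 m and z of relay in the frame of tray below 0.01 m and angle between relay's own z axis and vertical below 0.1 rad and linear speed of relay below 0.02 m/s and distance of each of heatsink, transformer from where it was at the start of the episode below 0.015 m))), for 0.2 s.
2. the filter rests on the bed between the jaws with its screws up (z of filter_center in the frame of holder between 0.024 and 0.032 m and y of filter_center in the frame of holder between -0.015 and 0.015 m and angle between filter's own x axis and vertical below 0.1 rad and angle between the y axis of filter and the y axis of holder, either way round below 0.1 rad), for 0.2 s.
At the end, for the whole second after the job is handed in: Left-in part upright on the floor of the lined compartment, other two moved under 15 mm; filter at rest on the bed, screws up and square to the jaws within 0.1 rad, centred within 15 mm along the jaws and 4 mm across; sliding jaw closed on it (under 2.5 mm to spare) (all of step 2 and ((x of heatsink in the frame of liner between -0.04 and 0.04 m and y of heatsink in the frame of liner between -0.027 and 0.027 m and z of heatsink in the frame of tray below 0.01 m and angle between heatsink's own z axis and vertical below 0.1 rad and linear speed of heatsink below 0.02 m/s and distance of each of transformer, relay from where it was at the start of the episode below 0.015 m) or (x of transformer in the frame of liner between -0.04 and 0.04 m and y of transformer in the frame of liner between -0.027 and 0.027 m and z of transformer in the frame of tray below 0.01 m and angle between transformer's own z axis and vertical below 0.1 rad and linear speed of transformer below 0.02 m/s and distance of each of heatsink, relay from where it was at the start of the episode below 0.015 m) or (x of relay in the frame of liner between -0.04 and 0.04 m and y of relay in the frame of liner between -0.027 and 0.027 m and z of relay in the frame of tray below 0.01 m and angle between relay's own z axis and vertical below 0.1 rad and linear speed of relay below 0.02 m/s and distance of each of heatsink, transformer from where it was at the start of the episode below 0.015 m)) and x of filter_center in the frame of holder between -0.004 and 0.004 m and value of joint jaw between 0.005 and 0.0125 m and linear speed of filter below 0.02 m/s); the robot touches nothing.
It fails at once if anything else loose on the bench, or in the tray's other compartments, is moved more than 20 mm (distance of any of mug, morse_key, mic, tin, battery, screwdriver, coil_core, bracket from where it was at the start of the episode above 0.02 m).
It fails at once if two of the spare parts are moved: those on the mat are to be left alone (distance of each of heatsink, transformer from where it was at the start of the episode above 0.02 m or distance of each of heatsink, relay from where it was at the start of the episode above 0.02 m or distance of each of transformer, relay from where it was at the start of the episode above 0.02 m).
It also fails if it takes over 72 s, if anything falls off the work surface, if the arm or the gripper's body presses on something with over 40 N, if the wrist force passes 120 N, or if a joint passes its speed limit or range.

ROBOT

A 6-joint arm with a two-finger parallel gripper is mounted at the origin on the work surface. World frame = base frame: x ahead of the robot, y to its left, z up, the work surface at z = 0. Lengths are in m, angles in degrees, forces in N, time in s.
With the tool pointing down it reaches from about 0.3 to 0.75 m from the base axis. Payload 8.5 kg.
Tool frame: the origin (TCP) lies between the finger pads; the fingertips stand r.tcp_to_tips ahead of it and the grasp point (between the pads) lies 8 mm behind it (r.tcp_to_tips is the distance from the TCP to the fingertips, in m); z points along the fingers, y is the line along which they close (so a half turn about z gives the same grasp; the last joint's range is limited). The gripper opens to 88 mm and grips with 3 to 60 N. Pads are 18 mm wide; open, the fingers measure 123 mm over their backs; the gripper's body (75 mm by 187 mm) begins 45 mm behind the grasp point.
Start: joints at [54.815, 21.807, 74.336, -0, 83.858, -12.336], TCP at [0.214, 0.507, 0.25] pointing down, gripper open.
Joint ranges: [-178.18, 178.18], [-50.72, 133.34], [12.68, 142.11], [-81.47, 261.47], [9.98, 163.14], [-165.26, 165.26]. Speed limits (degrees/s): [136.94, 136.94, 180, 180, 180, 180].

INTERFACE

Orientations are given as [roll, pitch, yaw] about the fixed x, y, z axes, in that order (R = Rz(yaw) Ry(pitch) Rx(roll)).
In Python, from plant import r, optics gives the robot as it stands.
- The arm moves only by the tool arm_command, never from a script. Its argument "targets" is a list of rows, each a list of 7 numbers: the shift along the world's x, y, z as a fraction of full scale, then the turn, a rotation vector about the world's x, y, z as a fraction of full scale, then the opening, from -1 (shut) to 1 (fully open). In form: [[x, y, z, wx, wy, wz, hand], ...]. A call has exactly 8 rows; each row is the pose to reach, as a shift and turn from the pose commanded when the call began; what a row does not reach only later rows make up. Full scale, the value 1, is 30 cm for a shift and 90 degrees for a turn. A row lasts 1/12 s, in which the tool goes at most 41.7 mm and 7.16 degrees, less where a joint would pass 70% of its speed; a pose out of reach is approached as far as the arm can. A call with a number of a shift or a turn outside -1 to 1 is refused whole. A call with a gripper value outside its range is refused whole. The fingers move at their own pace and stop on an object; "newtons" is the grip in N (left out, the last holds). Time passes only in rows, so rows that repeat a pose let the fingers close, or fill a call up. It gives the time, the measured TCP pose, the force, the opening and the grip force at its end, in the units of the state.
- r.sense(): the state, without advancing time (a new reading comes with each control period).
- optics.capture(name): name is "side" or "top"; returns (picture, depth): 480x640x3 uint8, red, green, blue; 480x640 float32, m along the optical axis (not along the pixel's ray), 0 where there is no reading.
- optics.calibration(name): a dict with "mtx" (3x3 intrinsics, pixels), "k1" (the pictures are not rectified: a ray, as slopes to the right and down, at radius r is drawn at 1 + k1 r^2 times it, then the intrinsics apply), "rvec" (rotation vector, rad) and "tvec" (3), from world to camera coordinates, as OpenCV has them. Camera axes: x right, y down, z forward; pixel columns grow to the right and rows downward; lengths in m; the calibration is good to about 2 mm. A picture is of the moment at which its call begins. calibration takes no time and is no camera call.
- r.finish_job(): hands the job in; it is judged then, once.
The state is a dict: "time": time; "q": joint angles; "joint_vel": joint speeds; "joint_efforts": joint torques, N m; "position": TCP position; "tcp_rot": TCP orientation; "force": force on the tool from outside, world axes, zero at the start; "wrist_torque": the same for the moment, N m; "width": finger opening in m; "grip_force": force on a finger pad.
Only numpy, scipy, OpenCV 4.12 (cv2) and the standard library are available. Lean on these libraries where they do the work, as an engineer would, in place of code of your own. Each camera call takes 0.05 s, during which the arm holds its last target. There are 200 camera calls.

## Working session

There is one attempt and no reset: what is moved stays moved. The work goes in short steps, Python scripts to look and compute and a tool call to move; the robot and the scene stay as the last step left them, time stands still between calls to the robot, and variables do not carry over. Pictures are saved under pics/ and viewed, at most 14 in all, crops included, and the job is handed in when it is done.

Besides the shell and the picture viewer there is one more tool, called after "Request:" as a command line: name --pt "numbers of a row" for each row, then --argument value for the rest. arm_command: Moves the arm, as the interface text tells. Its arguments: {"type":"object","properties":{"targets":{"type":"array"},"newtons":{"type":"number"}},"required":["targets"]}

```bash
mkdir -p pics; ls; cat > h.py <<'E'
import numpy as np, cv2, sys
from plant import r, optics
def cal(n):
    c=optics.calibration(n); R=cv2.Rodrigues(np.array(c["rvec"],float))[0]
    return np.array(c["mtx"],float),float(c["k1"]),R,np.array(c["tvec"],float).ravel()
def rays(n,uv):
    K,k,R,t=cal(n); uv=np.atleast_2d(np.array(uv,float))
    d=np.c_[(uv[:,0]-K[0,2])/K[0,0],(uv[:,1]-K[1,2])/K[1,1]]
    s=d.copy()
    for _ in range(20): s=d/(1+k*(s**2).sum(1,keepdims=True))
    return -R.T@t, np.c_[s,np.ones(len(s))]@R   # origin, world dirs (unit depth)
def onz(n,uv,z):
    o,d=rays(n,uv); return o+d*((z-o[2])/d[:,2])[:,None]
def cloud(n,dep):
    v,u=np.mgrid[0:480,0:640]; o,d=rays(n,np.c_[u.ravel(),v.ravel()])
    return (o+d*dep.reshape(-1,1)).reshape(480,640,3)
E
python3 - <<'E'
from h import *
for n in("top","side"):
    p,d=optics.capture(n); np.savez(f"pics/{n}0.npz",p=p,d=d)
    cv2.imwrite(f"pics/{n}0.png",p[:,:,::-1]); K,k,R,t=cal(n); print(n,K[0,0],k,-R.T@t,R[2],(d>0).mean())
print(r.tcp_to_tips,r.sense())
E
```

```text
pics
top 450.74337315403386 -0.02323677136471765 [ 0.39330089 -0.03036535  0.98224933] [ 0.16697245  0.02039444 -0.98575061] 0.99595703125
side 449.2366167529037 0.038162128778543004 [ 0.20256318 -0.74863333  0.69408961] [ 0.33527296  0.72801884 -0.59798044] 0.996103515625
0.011 {'time': 0.1, 'q': array([ 5.48149428e+01,  2.18355376e+01,  7.43772499e+01, -1.38853385e-03,
        8.38568219e+01, -1.23375029e+01]), 'joint_vel': array([-0.02631614,  0.01994856, -0.19127711, -0.00619255, -0.02109516,
       -0.03113712]), 'joint_efforts': array([ 4.14114082e-03, -4.38649857e+01, -2.24915421e+01,  7.14915851e-02,
        3.42044130e-02, -6.23802816e-05]), 'position': array([0.21344451, 0.50664994, 0.24923303]), 'tcp_rot': array([-1.79931703e+02, -1.35249420e-02,  1.57152587e+02]), 'force': array([ 1.50303481, -0.47233514, -1.11896008]), 'wrist_torque': array([-0.01385292, -0.0083951 , -0.01379672]), 'grip_force': 0.0, 'width': 0.08816139971821532}
```

View pics/top0.png

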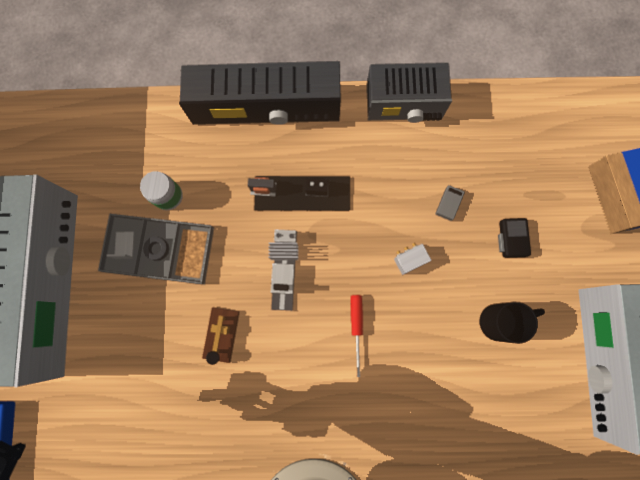

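View pics/side0.png

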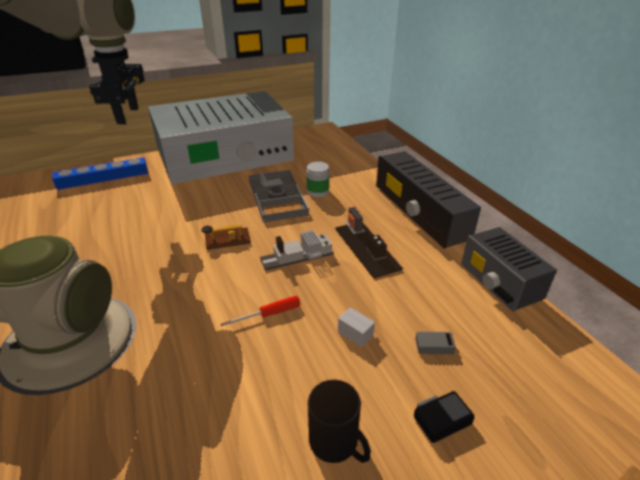

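Top view: the heat sink (fins) is between the jaws at about (284,248). The jaw handle is at (281,287), the filter at (413,259) with screws pointing away from the robot, the cork liner at (195,254), and the mat with transformer and relay at (302,193). The screwdriver is near (357,330). Next I'll measure.

```bash
python3 - <<'E'
from h import *
z=np.load("pics/top0.npz"); p,d=z["p"],z["d"]; C=cloud("top",d); np.save("pics/C.npy",C)
big=np.hstack([cv2.resize(p[215:325,240:320],None,fx=5,fy=5,interpolation=2),cv2.resize(p[215:325,385:440],None,fx=5,fy=5,interpolation=2)])
cv2.imwrite("pics/z1.png",big[:,:,::-1])
def rect(m,name):
    P=C[m]; 
    rc=cv2.minAreaRect(P[:,:2].astype(np.float32)); print(name,m.sum(),np.round(rc[0],4),np.round(rc[1],4),round(rc[2],1),"z",np.round(np.percentile(P[:,2],[5,50,95]),4))
H=C[:,:,2]
def box(u0,u1,v0,v1):
    m=np.zeros((480,640),bool); m[v0:v1,u0:u1]=1; return m
rect(box(385,440,230,285)&(H>.035),"filter top")
rect(box(385,440,230,285)&(H>.01),"filter all")
hs=cv2.cvtColor(p,cv2.COLOR_RGB2HSV)
for a,b in((.004,.014),(.027,.040),(.040,.056),(.058,.075)):
    rect(box(262,305,225,320)&(H>a)&(H<b),f"holder {a}-{b}")
rect(box(90,220,205,290)&(H>.017)&(H<.03),"tray rim")
rect(box(174,214,222,282)&(hs[:,:,1]>110)&(H<.012),"liner")
rect(box(245,358,170,216)&(H>.004)&(H<.012),"mat")
for v in range(228,316,3): print(v,np.round(H[v,266:304:3]*1000).astype(int))
E
```

```text
filter top 545 [ 0.473  -0.1324] [0.0406 0.2559] 29.0 z [0.0369 0.0398 0.0431]
filter all 645 [ 0.4774 -0.1301] [0.0512 0.2558] 28.8 z [0.0212 0.0394 0.0427]
holder 0.004-0.014 473 [0.5024 0.0645] [0.2003 0.0815] 5.1 z [0.0049 0.0081 0.0115]
holder 0.027-0.04 931 [0.5186 0.0598] [0.0588 0.1357] 86.8 z [0.0301 0.0336 0.0374]
holder 0.04-0.056 279 [0.5167 0.0589] [0.0596 0.1221] 89.4 z [0.0412 0.049  0.0527]
holder 0.058-0.075 89 [0.4614 0.0615] [0.0288 0.0122] 85.2 z [0.059  0.0643 0.0674]
tray rim 1376 [0.5711 0.337 ] [0.2362 0.164 ] 82.3 z [0.0181 0.0229 0.0267]
liner 1439 [0.5481 0.2566] [0.0864 0.1333] 89.1 z [-0.001   0.0044  0.0077]
mat 2574 [0.6764 0.0207] [0.0988 0.25  ] 2.6 z [0.005  0.0078 0.0107]
228 [  1   0   0 982   1   1  -2  -1   3  -2   2   1  -3]
231 [-2  1  0 33 31 36 31 31 36 34  7  0 -3]
234 [ 0  1 -1 35 35 35 35 33 37 33  4  0  0]
237 [-1  1 -1 31 37 35 34 32 34 32 -1 -1  1]
240 [ 0 -1  1 36 35 31 30 34 33 34 -1 -2  2]
243 [ 1 49 47 50 47 50 49 48 52 50 46  0 -2]
246 [ 0 52 50 48 49 22 19 25 21 25 24  1 -1]
249 [ 2  0 28 26 25 28 28 26 28 28 25 -2  1]
252 [ 1 31 
[... 265 characters left out ...]
0  0 31 34 32 33 31 34 33 31  2 -2 -2]
273 [ 1  2 32 34 35 32 33 33 32 26  4 -3  1]
276 [-1  1 32 36 32 30 34 33 34 21  1 -1 -1]
279 [ 2 -1 35 33 34 33 32 32 34 16 -1  2 -1]
282 [ 1 -1 31 38 33 35 34 34 33  9  2 -1  3]
285 [-3  0 32 62 63 62 64 58 31  8  5  2  2]
288 [-1  3 35 66 63 65 65 58 31  0  0  0  3]
291 [ 2  1 37 32 37 32 34 34 35 -1 -1  0 -2]
294 [ 1  0  6  5  6 10  6 12 19  0 -2  1 -1]
297 [1 2 6 8 7 9 5 8 6 0 2 1 4]
300 [-2  2  6  8  7  9 12  8 11 -1  0 -1  0]
303 [-1  1  6  6  9  6  6  5  7 -1 -2  0 -3]
306 [ 0  1 10  9  7  6  9  8  8 -1 -2  2  1]
309 [ 1 -1  4  6  8  9  9 11  5  2  2 -2 -1]
312 [ 0  0 -1  1 -1  0  0 -1  5 -1  1  1  1]
315 [-2  1  0  1  0 -1  0  1 -2  2  3  0  0]
```

View pics/z1.png

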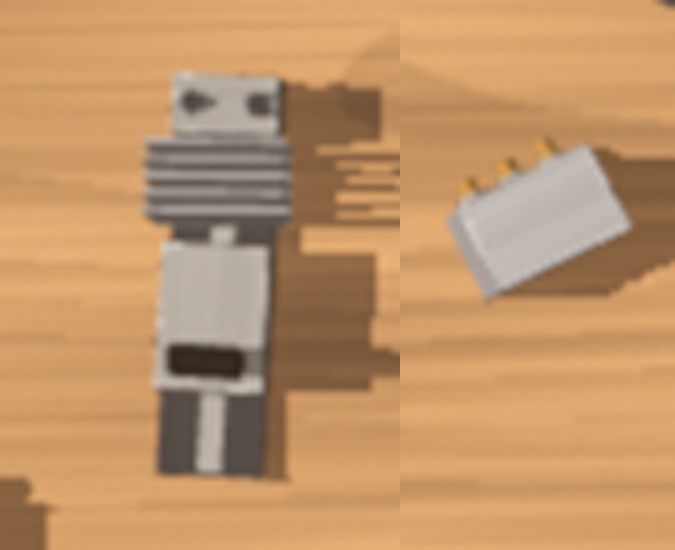

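Crop: the heat sink fins run along y and overhang the jaws. The filter block is turned about 29°, with its three brass screws on the far-left long side. I'll fit the poses by casting contours onto planes, and check the heat sink's depth profile row by row.

```bash
python3 - <<'E'
from h import *
z=np.load("pics/top0.npz"); p,d=z["p"],z["d"]; C=np.load("pics/C.npy"); H=C[:,:,2]
hs=cv2.cvtColor(p,cv2.COLOR_RGB2HSV)
def box(u0,u1,v0,v1):
    m=np.zeros((480,640),bool); m[v0:v1,u0:u1]=1; return m
def fit(m,zp,name):
    m=cv2.medianBlur(m.astype(np.uint8)*255,3)
    cs,_=cv2.findContours(m,cv2.RETR_EXTERNAL,cv2.CHAIN_APPROX_NONE); c=max(cs,key=cv2.contourArea)[:,0]
    P=onz("top",c,zp)[:,:2]; rc=cv2.minAreaRect(P.astype(np.float32)); M=cv2.moments(P.reshape(-1,1,2).astype(np.float32))
    print(name,np.round(rc[0],4),np.round(rc[1],4),round(rc[2],1),"cent",round(M["m10"]/M["m00"],4),round(M["m01"]/M["m00"],4))
    return c
ok=(H<.2)
fit(box(385,440,230,285)&(H>.03)&ok&(hs[:,:,1]<90),.04,"filter")
fit(box(264,304,226,240)&(H>.026)&(H<.042),.034,"fixedjaw")
fit(box(264,304,263,296)&(H>.022)&ok,.034,"slidejaw")
fit(box(262,305,225,296)&(H>.022)&ok,.034,"jaws all")
fit(box(262,305,282,292)&(H>.05)&ok,.066,"tab")
fit(box(262,305,239,263)&(H>.018)&ok,.050,"sink")
fit(box(262,305,292,320)&(H>.004)&ok,.008,"bed")
fit(box(90,220,205,290)&(H>.013)&ok,.024,"tray")
fit(box(174,214,222,282)&(hs[:,:,1]>110)&(H<.014),.005,"liner")
fit(box(245,358,170,216)&(hs[:,:,2]<70)&(H<.014)&(H>.003),.008,"mat")
br=box(385,440,230,270)&(hs[:,:,1]>150)&(H>.012)
n,l,s,c=cv2.connectedComponentsWithStats(br.astype(np.uint8)); print([(s[i,4],onz("top",c[i],.022).round(4)) for i in range(1,n) if s[i,4]>3])
print(np.round(np.median(H[239:264,270:298],1)*1000), np.round(np.median(C[239:264,270:298,0],1)*1000))
print(p[225:316:2,284].tolist()[::2])
ps=cv2.imread("pics/side0.png"); cv2.imwrite("pics/z2.png",np.hstack([cv2.resize(ps[220:280,255:345],None,fx=5,fy=5,interpolation=2),cv2.resize(ps[220:280,330:400],None,fx=5,fy=5,interpolation=2)]))
E
```

```text
filter [ 0.5195 -0.2159] [0.0374 0.0632] 25.5 cent 0.5194 -0.2158
fixedjaw [0.5757 0.0544] [0.0453 0.0197] 89.0 cent 0.5754 0.0553
slidejaw [0.4815 0.0603] [0.0466 0.0615] 86.4 cent 0.4815 0.0603
jaws all [0.5542 0.0596] [0.0603 0.0629] 89.1 cent 0.5517 0.0577
tab [0.461  0.0608] [0.0286 0.0122] 89.2 cent 0.4607 0.0612
sink [0.5418 0.0582] [0.0593 0.0425] 89.1 cent 0.5411 0.0571
bed [0.4363 0.0634] [0.0455 0.0364] 89.3 cent 0.4365 0.0636
tray [0.5529 0.3376] [0.2365 0.1287] 82.3 cent 0.553 0.3374
liner [0.5434 0.2643] [0.0558 0.1035] 82.2 cent 0.5432 0.2643
mat [0.6749 0.0173] [0.2106 0.0742] 88.9 cent 0.6696 0.0094
[(np.int32(6), array([[ 0.5525, -0.2227,  0.022 ]])), (np.int32(6), array([[ 0.5441, -0.2051,  0.022 ]])), (np.int32(6), array([[ 0.5367, -0.1887,  0.022 ]]))]
[33. 33. 32. 28. 50. 48. 34. 23. 50. 39. 26. 50. 44. 31. 50. 50. 36. 21.
 50. 42. 26. 12.  7.  7.  6.] [566. 564. 562. 561. 555. 553. 553. 552. 546. 546. 546. 540. 538. 538.
 533. 531. 531. 531. 525. 524. 524. 524. 522. 520. 518.]
[[221, 166, 110], [208, 165, 124], [178, 168, 157], [182, 172, 161], [154, 144, 135], [119, 110, 105], [147, 139, 133], [151, 143, 137], [149, 142, 136], [189, 181, 170], [187, 177, 166], [185, 175, 164], [183, 173, 163], [183, 174, 162], [184, 175, 163], [57, 46, 37], [55, 42, 35], [145, 136, 125], [156, 147, 137], [147, 137, 128], [131, 121, 112], [114, 102, 93], [218, 163, 109]]
```

View pics/z2.png

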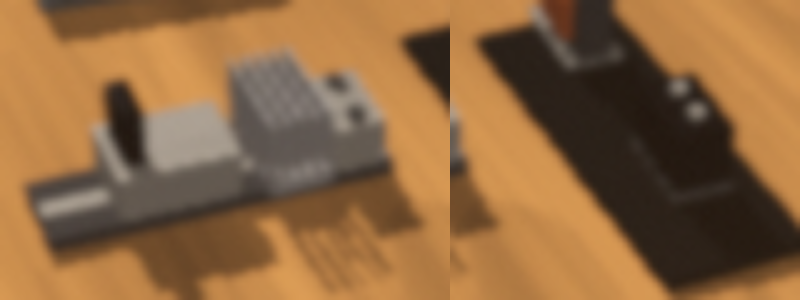

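Poses found:
- **Holder:** origin about (0.541, 0.0575), yaw about -3.4°. The heat sink is upright in it, and the jaw reads about 0.0185.
- **Filter:** (0.5195, -0.216), x-axis yaw about 25°.
- **Liner:** (0.543, 0.264), yaw -7.8°.

I'm moving over the heat sink now.

Request:
arm_command --pt "0.533 -0.8 0 0 0 0.218 1" --pt "0.533 -0.8 0 0 0 0.218 1" --pt "0.533 -0.8 0 0 0 0.218 1" --pt "0.533 -0.8 0 0 0 0.218 1" --pt "0.533 -0.8 0 0 0 0.218 1" --pt "0.533 -0.8 0 0 0 0.218 1" --pt "0.533 -0.8 0 0 0 0.218 1" --pt "0.533 -0.8 0 0 0 0.218 1" --newtons 30

```text
time: 0.77
position: [0.376, 0.2628, 0.2495]
tcp_rot: [-179.9, 0.0, 176.5]
force: [-0.3, -0.6, -0.9]
width: 0.0886
grip_force: 0.0
```

```bash
python3 - <<'E'
from h import *
C=np.load("pics/C.npy"); H=C[:,:,2]; q=C[170:212,138:184].reshape(-1,3); q=q[(q[:,2]>.07)&(q[:,2]<.1)]
print("tin",np.median(q,0)); 
s=C[290:380,345:372].reshape(-1,3); print("sd",s[(s[:,2]>.01)&(s[:,2]<.05)].min(0),s[(s[:,2]>.01)&(s[:,2]<.05)].max(0))
print({k:v for k,v in r.sense().items() if k in("position","tcp_rot","time")}, [a for a in dir(r) if a[0]!='_'])
E
```

```text
tin [0.67220927 0.31881517 0.08451528]
sd [ 0.2778375  -0.10829271  0.01043136] [ 0.44741006 -0.08251288  0.03129442]
{'time': 0.7667, 'position': array([0.37596588, 0.26284827, 0.24951027]), 'tcp_rot': array([-1.79925215e+02,  1.85105942e-02,  1.76505332e+02])} ['IKError', 'finish_job', 'sense', 'tcp_to_tips']
```

Request:
arm_command --pt "0.555 -0.698 -0.433 0 0 0 1" --pt "0.555 -0.698 -0.433 0 0 0 1" --pt "0.555 -0.698 -0.433 0 0 0 1" --pt "0.555 -0.698 -0.433 0 0 0 1" --pt "0.555 -0.698 -0.433 0 0 0 1" --pt "0.555 -0.698 -0.433 0 0 0 1" --pt "0.555 -0.698 -0.433 0 0 0 1" --pt "0.555 -0.698 -0.433 0 0 0 1"

```text
time: 1.43
position: [0.5418, 0.0536, 0.1166]
tcp_rot: [-180.0, -0.2, 176.6]
force: [-1.2, -1.1, -0.1]
width: 0.0882
grip_force: 0.0
```

Request:
arm_command --pt "0 0 0 0 0 0 1" --pt "0 0 0 0 0 0 1" --pt "0 0 0 0 0 0 1" --pt "0 0 -0.1 0 0 0 1" --pt "0 0 -0.2 0 0 0 1" --pt "0 0 -0.27 0 0 0 1" --pt "0 0 -0.32 0 0 0 1" --pt "0 0 -0.32 0 0 0 1"

```text
time: 2.1
position: [0.5382, 0.0589, 0.0223]
tcp_rot: [180.0, -0.2, 176.9]
force: [-0.2, -0.3, -0.4]
width: 0.0883
grip_force: 0.0
```

Request:
arm_command --pt "0 0 0 0 0 0 -1" --pt "0 0 0 0 0 0 -1" --pt "0 0 0 0 0 0 -1" --pt "0 0 0 0 0 0 -1" --pt "0 0 0 0 0 0 -1" --pt "0 0 0 0 0 0 -1" --pt "0 0 0 0 0 0 -1" --pt "0 0 0 0 0 0 -1"

```text
time: 2.77
position: [0.5403, 0.0575, 0.0248]
tcp_rot: [180.0, 0.1, 176.8]
force: [-1.9, 0.8, 7.0]
width: 0.0597
grip_force: 29.9
```

Request:
arm_command --pt "0 0 0.05 0 0 0 -1" --pt "0 0 0.1 0 0 0 -1" --pt "0 0 0.2 0 0 0 -1" --pt "0 0 0.3 0 0 0 -1" --pt "0 0 0.4 0 0 0 -1" --pt "0 0 0.5 0 0 0 -1" --pt "0 0 0.5 0 0 0 -1" --pt "0 0 0.5 0 0 0 -1"

```text
time: 3.43
position: [0.5403, 0.0574, 0.1751]
tcp_rot: [-180.0, 0.2, 176.8]
force: [0.1, -0.5, -2.0]
width: 0.0596
grip_force: 29.9
```

Request:
arm_command --pt "0 0.1 0 0 0 -0.08 -1" --pt "0 0.2 0 0 0 -0.16 -1" --pt "-0.01 0.3 0 0 0 -0.24 -1" --pt "-0.02 0.4 0 0 0 -0.31 -1" --pt "-0.034 0.5 0 0 0 -0.38 -1" --pt "-0.034 0.6 0 0 0 -0.45 -1" --pt "-0.034 0.679 0 0 0 -0.52 -1" --pt "-0.034 0.679 0 0 0 -0.556 -1"

```text
time: 4.1
position: [0.5285, 0.2647, 0.1719]
tcp_rot: [-179.9, -0.1, 126.6]
force: [0.5, -0.1, -1.3]
width: 0.0594
grip_force: 29.9
```

Request:
arm_command --pt "0 0 0 0 0 -0.08 -1" --pt "0 0 -0.05 0 0 -0.16 -1" --pt "0 0 -0.1 0 0 -0.24 -1" --pt "0 0 -0.15 0 0 -0.32 -1" --pt "0 0 -0.2 0 0 -0.4 -1" --pt "0 0 -0.2 0 0 -0.47 -1" --pt "0 0 -0.2 0 0 -0.496 -1" --pt "0 0 -0.2 0 0 -0.496 -1"

```text
time: 4.77
position: [0.5289, 0.2608, 0.1119]
tcp_rot: [-179.8, 0.1, 82.0]
force: [0.5, 0.0, -0.4]
width: 0.0597
grip_force: 29.9
```

```bash
python3 - <<'E'
from h import *
s=r.sense(); print(s["position"],s["tcp_rot"],s["q"],s["width"])
p,d=optics.capture("top"); cv2.imwrite("pics/t1.png",cv2.resize(p[190:320,90:330],(720,390))[:,:,::-1])
E
```

```text
[0.52894757 0.26084967 0.11192005] [-1.79810063e+02  7.96736327e-02  8.20021402e+01] [ 1.47581826e+01  3.31438831e+01  7.92387748e+01 -2.72199525e-06
  6.78233124e+01  2.27561755e+01] 0.05973697933636676
```

View pics/t1.png

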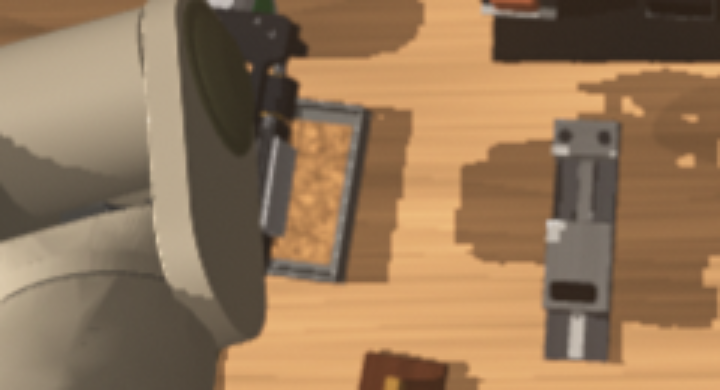

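The heat sink hangs over the left half of the lined compartment, which fits its height once parallax is allowed for. The jaws are now empty. Lowering it.

Request:
arm_command --pt "0 0 -0.06 0 0 0 -1" --pt "0 0 -0.12 0 0 0 -1" --pt "0 0 -0.18 0 0 0 -1" --pt "0 0 -0.23 0 0 0 -1" --pt "0 0 -0.27 0 0 0 -1" --pt "0 0 -0.3 0 0 0 -1" --pt "0 0 -0.307 0 0 0 -1" --pt "0 0 -0.307 0 0 0 -1"

```text
time: 5.48
position: [0.5294, 0.261, 0.0213]
tcp_rot: [-179.9, 0.0, 82.2]
force: [-0.2, -0.2, -0.7]
width: 0.0595
grip_force: 29.9
```

Request:
arm_command --pt "0 0 0 0 0 0 0.6" --pt "0 0 0 0 0 0 0.6" --pt "0 0 0 0 0 0 0.6" --pt "0 0 0.02 0 0 0 0.6" --pt "0 0 0.08 0 0 0 0.6" --pt "0 0 0.18 0 0 0 0.6" --pt "0 0 0.3 0 0 0 0.6" --pt "0 0 0.4 0 0 0 0.6"

```text
time: 6.15
position: [0.5294, 0.2612, 0.1442]
tcp_rot: [180.0, -0.0, 82.1]
force: [0.3, 0.1, -0.2]
width: 0.0705
grip_force: 0.0
```

Request:
arm_command --pt "-0.06 -0.1 0 0 0 0.049 0.6" --pt "-0.15 -0.3 -0.08 0 0 0.049 0.2" --pt "-0.228 -0.45 -0.08 0 0 0.049 0" --pt "-0.228 -0.6 -0.08 0 0 0.049 0" --pt "-0.228 -0.667 -0.08 0 0 0.049 0" --pt "-0.228 -0.667 -0.08 0 0 0.049 0" --pt "-0.228 -0.667 -0.08 0 0 0.049 0" --pt "-0.228 -0.667 -0.08 0 0 0.049 0"

```text
time: 6.82
position: [0.4613, 0.0608, 0.1182]
tcp_rot: [180.0, -0.0, 86.4]
force: [0.2, 0.4, 0.3]
width: 0.0441
grip_force: 0.0
```

```bash
python3 - <<'E'
from h import *
s=r.sense(); print(s["position"],s["tcp_rot"],s["q"],s["width"])
p,d=optics.capture("side"); np.savez("pics/s2.npz",p=p,d=d)
p2,d2=optics.capture("top"); C=cloud("top",d2);H=C[:,:,2]
m=np.zeros((480,640),bool); m[222:282,165:214]=1; m&=(H>.03)&(H<.1); P=C[m]
if len(P): print(m.sum(),cv2.minAreaRect(P[:,:2].astype(np.float32)),np.percentile(P[:,2],[50,95]))
cv2.imwrite("pics/t2.png",np.vstack([cv2.resize(p[160:280,200:360],(640,480))])[:,:,::-1])
E
```

```text
[0.46132934 0.06076498 0.11817387] [ 1.79990975e+02 -2.07504715e-02  8.63928646e+01] [-7.13419627e+00  2.22697268e+01  9.89450253e+01  2.48682993e-02
  5.87775188e+01 -3.53994864e+00] 0.04412522571591719
461 ((0.5297669768333435, 0.26050469279289246), (0.03328409045934677, 0.057906221598386765), 83.95230865478516) [0.04260934 0.04795463]
```

View pics/t2.png

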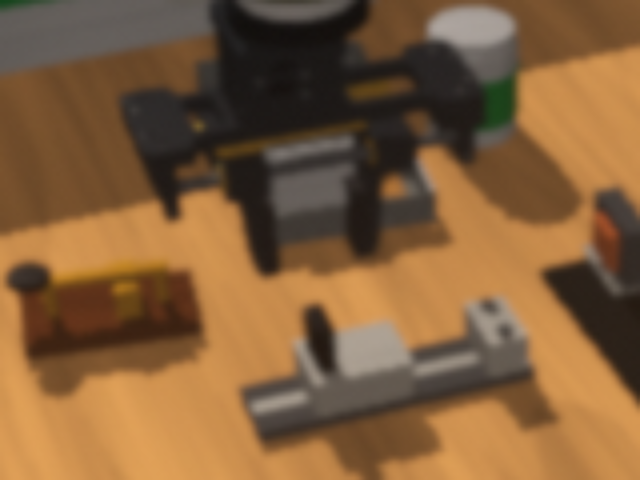

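The heat sink stands upright in the lined compartment, with its top at 48 mm and centred near (0.530, 0.2605). The gripper hangs above the jaw handle with its closing axis along the holder's x. Now I'll pinch the handle and open the jaw.

Request:
arm_command --pt "0 0 -0.1 0 0 0 0" --pt "0 0 -0.18 0 0 0 0" --pt "0 0 -0.233 0 0 0 0" --pt "0 0 -0.233 0 0 0 0" --pt "0 0 -0.233 0 0 0 -1" --pt "0 0 -0.233 0 0 0 -1" --pt "0 0 -0.233 0 0 0 -1" --pt "0 0 -0.233 0 0 0 -1"

```text
time: 7.58
position: [0.4615, 0.0615, 0.0481]
tcp_rot: [180.0, -0.0, 86.5]
force: [-0.0, 0.0, 0.5]
width: 0.02
grip_force: 0.0
```

Request:
arm_command --pt "0 0 0 0 0 0 -1" --pt "0 0 0 0 0 0 -1" --pt "-0.02 0.001 0 0 0 0 -1" --pt "-0.04 0.002 0 0 0 0 -1" --pt "-0.06 0.003 0 0 0 0 -1" --pt "-0.085 0.005 0 0 0 0 -1" --pt "-0.085 0.005 0 0 0 0 -1" --pt "-0.085 0.005 0 0 0 0 -1"

```text
time: 8.25
position: [0.4352, 0.0628, 0.0481]
tcp_rot: [-179.9, -0.0, 86.5]
force: [-2.5, 4.5, 6.1]
width: 0.0118
grip_force: 30.0
```

Request:
arm_command --pt "0 0 0 0 0 0 -0.3" --pt "0 0 0 0 0 0 -0.3" --pt "0 0 0.1 0 0 0 0" --pt "0 0 0.22 0 0 0 0.5" --pt "0 0 0.35 0 0 0 1" --pt "0 0 0.48 0 0 0 1" --pt "0 0 0.6 0 0 0 1" --pt "0 0 0.7 0 0 0 1"

```text
time: 8.92
position: [0.436, 0.0623, 0.2607]
tcp_rot: [179.9, 0.0, 86.5]
force: [0.4, 0.4, -0.1]
width: 0.063
grip_force: 0.0
```

```bash
python3 - <<'E'
from h import *
s=r.sense(); print(s["position"],s["tcp_rot"],s["q"])
from scipy.spatial.transform import Rotation as R
def tool(d,yaz):
    z=np.array(d,float);z/=np.linalg.norm(z);a=np.radians(yaz);y=np.array([np.cos(a),np.sin(a),0]);y-=z*(y@z);y/=np.linalg.norm(y)
    return R.from_matrix(np.c_[np.cross(y,z),y,z])
R0=R.from_euler("xyz",s["tcp_rot"],degrees=True)
print("toolaxes",R0.as_matrix().round(3))
a=np.radians(25.2)
for phi in(45,55):
  f=np.radians(phi); d0=[-np.sin(f)*np.cos(a),-np.sin(f)*np.sin(a),-np.cos(f)]
  for az in(115.2,-64.8):
    rv=(tool(d0,az)*R0.inv()).as_rotvec(degrees=True); v=(tool([0,0,-1],az)*R0.inv()).as_rotvec(degrees=True); print(phi,az,"tilted",rv/90,"vert",v/90, "d0",d0)
E
```

```text
[0.43598473 0.06230343 0.26066716] [1.79860501e+02 3.03425156e-02 8.64864090e+01] [-7.32911986e+00  1.01536182e+01  8.92700822e+01 -2.12882918e-02
  8.04350918e+01 -3.81205429e+00]
toolaxes [[ 0.061  0.998  0.002]
 [ 0.998 -0.061 -0.001]
 [-0.001  0.002 -1.   ]]
45 115.2 tilted [0.33389389 0.49523252 1.24003399] vert [-1.31649465e-03  1.38381541e-03  1.31903869e+00] d0 [np.float64(-0.6398093445997584), np.float64(-0.30107142435446704), np.float64(-0.7071067811865476)]
45 -64.8 tilted [-0.43213333  0.29506078 -0.64489946] vert [ 0.00120591  0.00114724 -0.68096014] d0 [np.float64(-0.6398093445997584), np.float64(-0.30107142435446704), np.float64(-0.7071067811865476)]
55 115.2 tilted [0.40660062 0.60229176 1.20069628] vert [-1.31649465e-03  1.38381541e-03  1.31903869e+00] d0 [np.float64(-0.7411909297555228), np.float64(-0.348777977101448), np.float64(-0.5735764363510462)]
55 -64.8 tilted [-0.52789277  0.35998027 -0.62667221] vert [ 0.00120591  0.00114724 -0.68096014] d0 [np.float64(-0.7411909297555228), np.float64(-0.348777977101448), np.float64(-0.5735764363510462)]
```

Request:
arm_command --pt "0 -0.12 0 0 0 -0.08 1" --pt "0.04 -0.24 0 0 0 -0.16 1" --pt "0.08 -0.36 0 0 0 -0.24 1" --pt "0.13 -0.48 0 0 0 -0.32 1" --pt "0.17 -0.6 0 0 0 -0.4 1" --pt "0.22 -0.72 0 0 0 -0.47 1" --pt "0.27 -0.84 0 0 0 -0.55 1" --pt "0.27 -0.93 0 0 0 -0.62 1"

```text
time: 9.58
position: [0.5182, -0.2198, 0.257]
tcp_rot: [180.0, 0.0, 30.3]
force: [0.4, 0.0, -0.1]
width: 0.088
grip_force: 0.0
```

```bash
cat >> h.py <<'E'
from scipy.spatial.transform import Rotation as R
def tool(d,yaz):
    z=np.array(d,float);z/=np.linalg.norm(z);a=np.radians(yaz);y=np.array([np.cos(a),np.sin(a),0]);y-=z*(y@z);y/=np.linalg.norm(y)
    return R.from_matrix(np.c_[np.cross(y,z),y,z])
def dvec(phi,az):
    f,a=np.radians(phi),np.radians(az); return np.array([np.sin(f)*np.cos(a),np.sin(f)*np.sin(a),-np.cos(f)])
def to(pos,Rt):
    s=r.sense(); R0=R.from_euler("xyz",s["tcp_rot"],degrees=True)
    print("at",s["position"].round(4),s["tcp_rot"].round(1),"q",s["q"].round(1),"t",s["time"])
    print("shift",((np.array(pos)-s["position"])/.3).round(3),"turn",((Rt*R0.inv()).as_rotvec(degrees=True)/90).round(3))
E
python3 - <<'E'
from h import *
for p in (30,55): to([.517,-.217,.15],tool(dvec(p,205.2),-64.8))
E
```

```text
at [ 0.5182 -0.2198  0.257 ] [180.    0.   30.3] q [-35.   22.8  71.5  -0.   85.7  24.7] t 9.5833
shift [-0.004  0.009 -0.357] turn [-0.155  0.295 -0.055]
at [ 0.5182 -0.2198  0.257 ] [180.    0.   30.3] q [-35.   22.8  71.5  -0.   85.7  24.7] t 9.5833
shift [-0.004  0.009 -0.357] turn [-0.284  0.541 -0.052]
```

Request:
arm_command --pt "0 0 -0.05 -0.036 0.068 -0.006 1" --pt "0 0.009 -0.1 -0.071 0.135 -0.013 1" --pt "0 0.009 -0.15 -0.107 0.203 -0.02 1" --pt "0 0.009 -0.2 -0.142 0.27 -0.026 1" --pt "0 0.009 -0.25 -0.178 0.338 -0.033 1" --pt "0 0.009 -0.3 -0.213 0.406 -0.039 1" --pt "0 0.009 -0.357 -0.249 0.473 -0.046 1" --pt "0 0.009 -0.357 -0.284 0.541 -0.052 1"

```text
time: 10.25
position: [0.5166, -0.2134, 0.1479]
tcp_rot: [-179.1, 55.5, 26.2]
force: [-0.2, 0.3, 0.1]
width: 0.088
grip_force: 0.0
```

```bash
python3 - <<'E'
from h import *
to([.517,-.217,.0185],tool(dvec(55,205.2),-64.8))
p,d=optics.capture("side"); cv2.imwrite("pics/s3.png",cv2.resize(p[150:450,220:600],(760,600))[:,:,::-1])
E
```

```text
at [ 0.5166 -0.2134  0.1479] [-179.1   55.5   26.2] q [-20.2  47.6  60.8 -39.  111.8  42.9] t 10.25
shift [ 0.001 -0.012 -0.431] turn [-0.003 -0.007 -0.003]
```

View pics/s3.png

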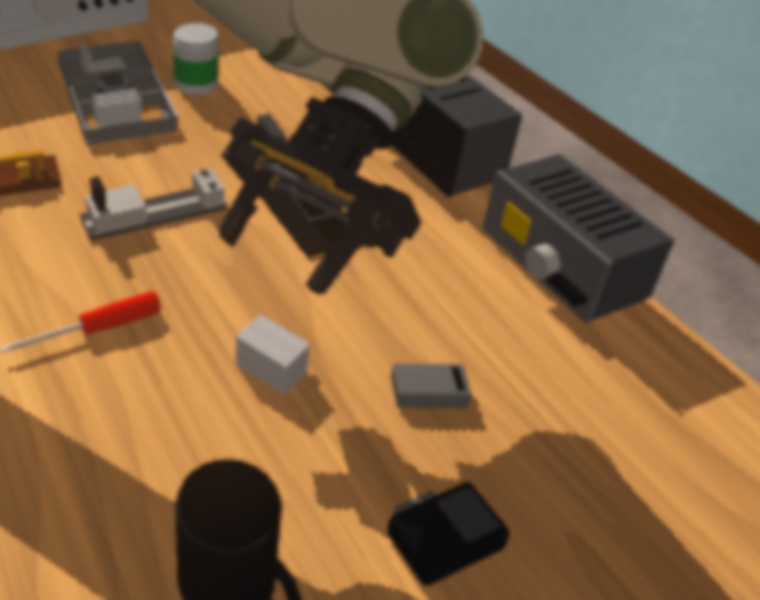

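The arm reaches the 55° inward tilt. The fingers are above and straddling the filter, and the battery is to the right at crop (430,385). I'll check battery and mat clearance before lowering.

```bash
python3 - <<'E'
from h import *
C=np.load("pics/C.npy")
T=np.array([.517,-.217,.0185]); d=dvec(55,205.2); M=tool(d,-64.8).as_matrix()
for n,(u0,u1,v0,v1) in dict(bat=(430,470,180,225),relay=(300,352,175,212),trf=(245,280,172,200),mic=(495,535,215,262)).items():
    P=C[v0:v1,u0:u1].reshape(-1,3); P=P[(P[:,2]>.012)&(P[:,2]<.1)]; L=(P-T)@M
    print(n,P.mean(0).round(3),"local min",L.min(0).round(3),"max",L.max(0).round(3))
    # body: z<-.037,|y|<.094,|x|<.0375
    g=np.maximum.reduce([L[:,2]+.037,abs(L[:,1])-.0935,abs(L[:,0])-.0375]); print(" clearance",g.min().round(3))
E
```

```text
bat [ 0.643 -0.307  0.021] local min [ 0.021  0.098 -0.094] max [ 0.067  0.174 -0.03 ]
 clearance 0.005
relay [ 0.678 -0.015  0.04 ] local min [ 0.098 -0.162 -0.227] max [ 0.154 -0.036 -0.154]
 clearance 0.06
trf [0.681 0.104 0.045] local min [ 0.124 -0.25  -0.273] max [ 0.173 -0.189 -0.212]
 clearance 0.099
mic [ 0.562 -0.439  0.026] local min [-0.064  0.183  0.003] max [0.    0.264 0.083]
 clearance 0.09
```

Request:
arm_command --pt "0 -0.006 -0.08 0 -0.004 0 1" --pt "0 -0.006 -0.16 0 -0.004 0 1" --pt "0 -0.006 -0.23 0 -0.004 0 1" --pt "0 -0.006 -0.29 0 -0.004 0 1" --pt "0 -0.006 -0.34 0 -0.004 0 1" --pt "0 -0.006 -0.38 0 -0.004 0 1" --pt "0 -0.006 -0.41 0 -0.004 0 1" --pt "0 -0.006 -0.431 0 -0.004 0 1"

```text
time: 10.97
position: [0.5169, -0.2157, 0.0208]
tcp_rot: [-179.6, 54.6, 25.7]
force: [-0.1, -0.3, 0.6]
width: 0.088
grip_force: 0.0
```

Request:
arm_command --pt "0 0 0 0 0 0 -1" --pt "0 0 0 0 0 0 -1" --pt "0 0 0 0 0 0 -1" --pt "0 0 0 0 0 0 -1" --pt "0 0 0 0 0 0 -1" --pt "0 0 0 0 0 0 -1" --pt "0 0 0 0 0 0 -1" --pt "0 0 0 0 0 0 -1" --newtons 40

```text
time: 11.63
position: [0.5173, -0.2159, 0.0222]
tcp_rot: [-179.8, 54.6, 25.6]
force: [3.7, -2.2, 5.8]
width: 0.0614
grip_force: 40.0
```

```bash
python3 - <<'E'
from h import *
to([.517,-.217,.0185],tool(dvec(55,205.2),-64.8)); print(r.sense()["force"],r.sense()["width"])
E
```

```text
at [ 0.5173 -0.2159  0.0222] [-179.8   54.6   25.6] q [-20.4  56.3  64.4 -36.5 101.2  50.9] t 11.6333
shift [-0.001 -0.004 -0.012] turn [-0.003  0.003 -0.003]
[ 3.70221455 -2.22981215  5.77952834] 0.06141405304186163
```

```bash
cat >> h.py <<'E'
yh=-3.4; O=np.array([.541,.0575,0]); HX=np.array([np.cos(np.radians(yh)),np.sin(np.radians(yh)),0]); HY=np.array([-HX[1],HX[0],0])
F1=R.from_matrix(np.c_[[0,0,1],HY,-HX]); F0=R.from_euler("z",25.6,degrees=True)
T0=R.from_euler("xyz",[-179.8,54.6,25.6],degrees=True); o0=np.array([.5173,-.2159,.0222])-np.array([.5195,-.216,.020])
T1=F1*F0.inv()*T0
def tcpfor(hx,hy,hz): return O+HX*hx+HY*hy+np.array([0,0,hz])+(F1*F0.inv()).apply(o0)
E
python3 - <<'E'
from h import *
print(T1.as_matrix().round(3)); to(tcpfor(-.012,0,.029),T1)
E
```

```text
[[ 0.814 -0.057  0.578]
 [-0.048 -0.998 -0.031]
 [ 0.579 -0.003 -0.815]]
at [ 0.5173 -0.2159  0.0222] [-179.8   54.6   25.6] q [-20.4  56.3  64.4 -36.5 101.2  50.9] t 11.6333
shift [0.032 0.918 0.016] turn [ 0.194 -0.99  -0.253]
```

Request:
arm_command --pt "0 0 0.08 0 0 0 -1" --pt "0 0 0.18 0.01 -0.05 -0.013 -1" --pt "0 0 0.28 0.022 -0.115 -0.029 -1" --pt "0 0 0.38 0.037 -0.19 -0.048 -1" --pt "0 0.05 0.48 0.052 -0.265 -0.067 -1" --pt "0 0.1 0.5 0.067 -0.34 -0.087 -1" --pt "0 0.15 0.5 0.082 -0.415 -0.106 -1" --pt "0 0.2 0.5 0.097 -0.495 -0.127 -1"

```text
time: 12.3
position: [0.5168, -0.1545, 0.1719]
tcp_rot: [174.2, 9.6, 10.1]
force: [-0.1, 0.8, -4.2]
width: 0.0617
grip_force: 40.0
```

```bash
python3 - <<'E'
from h import *
to(tcpfor(-.012,0,.029)+[0,0,.12],T1); print(r.sense()["width"],r.sense()["force"])
E
```

```text
at [ 0.5168 -0.1545  0.1719] [174.2   9.6  10.1] q [-24.7  27.4  79.5 -10.4  77.9  57.4] t 12.3
shift [ 0.034  0.713 -0.083] turn [ 0.095 -0.496 -0.127]
0.06170499958572428 [-0.09099527  0.78564061 -4.17510389]
```

Request:
arm_command --pt "0 0.09 0 0.012 -0.063 -0.016 -1" --pt "0 0.18 0 0.024 -0.126 -0.032 -1" --pt "0.01 0.28 0 0.037 -0.19 -0.048 -1" --pt "0.02 0.38 0 0.05 -0.255 -0.065 -1" --pt "0.034 0.48 0 0.062 -0.32 -0.081 -1" --pt "0.034 0.58 -0.03 0.075 -0.385 -0.098 -1" --pt "0.034 0.66 -0.06 0.086 -0.445 -0.114 -1" --pt "0.034 0.713 -0.083 0.095 -0.496 -0.127 -1"

```text
time: 12.97
position: [0.5248, 0.0604, 0.1454]
tcp_rot: [-179.9, -35.1, -3.4]
force: [0.5, 0.8, -4.3]
width: 0.062
grip_force: 40.0
```

Request:
arm_command --pt "0 0 0 0 0 0 -1" --pt "0 0 0 0 0 0 -1" --pt "0 0 0 0 0 0 -1" --pt "0 0 0 0 0 0 -1" --pt "0 0 0 0 0 0 -1" --pt "0 0 0 0 0 0 -1" --pt "0 0 0 0 0 0 -1" --pt "0 0 0 0 0 0 -1"

```text
time: 13.63
position: [0.5272, 0.058, 0.1467]
tcp_rot: [180.0, -35.0, -3.2]
force: [0.3, -0.3, -3.2]
width: 0.0618
grip_force: 40.0
```

```bash
python3 - <<'E'
from h import *
to(tcpfor(-.012,0,.029),T1); print(r.sense()["width"],r.sense()["force"])
p,d=optics.capture("side"); cv2.imwrite("pics/s4.png",cv2.resize(p[130:310,200:400],(666,600))[:,:,::-1])
p,d=optics.capture("top"); C=cloud("top",d); H=C[:,:,2]
for n,zr,zz,(u0,u1,v0,v1) in(("fixed",(.026,.042),.034,(264,304,222,244)),("bed",(.003,.014),.008,(262,305,296,322))):
    m=np.zeros((480,640),np.uint8); m[v0:v1,u0:u1]=((H>zr[0])&(H<zr[1]))[v0:v1,u0:u1]*255
    cs,_=cv2.findContours(m,0,cv2.CHAIN_APPROX_NONE)
    if cs: c=max(cs,key=cv2.contourArea)[:,0]; print(n,cv2.minAreaRect(onz("top",c,zz)[:,:2].astype(np.float32)))
E
```

```text
at [0.5272 0.058  0.1467] [180.  -35.   -3.2] q [ -7.7  18.1 110.3   8.7  16.9  78. ] t 13.6333
shift [-0.001  0.005 -0.399] turn [ 0.002 -0.004 -0.   ]
0.061828602125185685 [ 0.31860075 -0.27972359 -3.18849181]
fixed ((0.5770538449287415, 0.054183073341846466), (0.04737838730216026, 0.017560116946697235), 82.56812286376953)
bed ((0.4413113594055176, 0.040660031139850616), (5.227775101701582e-09, 0.00428242702037096), 89.74625396728516)
```

View pics/s4.png

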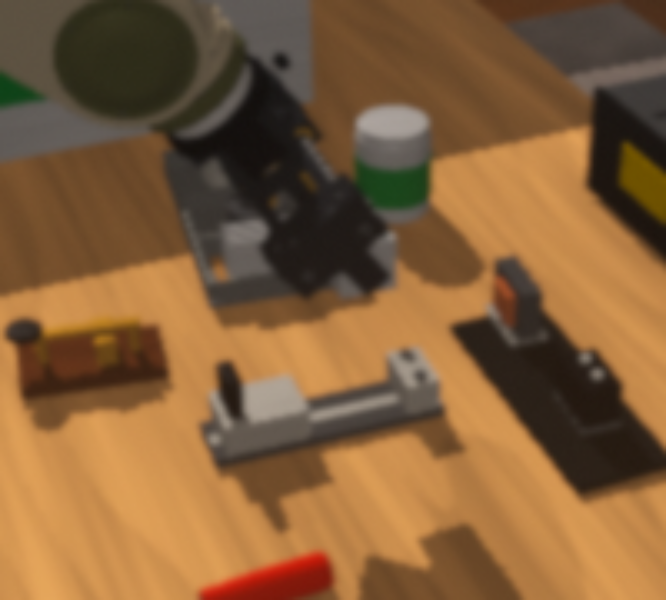

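The filter is held above the empty gap with its screws up, and the jaw is open. Joint 5 is at 17°, close to its 10° limit, so I'll predict its value at the bottom from a quick kinematic fit.

```bash
cat > kin.py <<'E'
from h import *
from scipy.optimize import least_squares
# rows: q, tcp, rpy
D=[([54.815,21.83,74.37,0,83.86,-12.34],[.2134,.5066,.2492],[180,0,157.15]),([14.76,33.14,79.24,0,67.82,22.76],[.529,.2608,.1119],[-179.8,.1,82]),
([-7.13,22.27,98.945,0,58.78,-3.54],[.4613,.0608,.1182],[180,0,86.4]),([-7.33,10.15,89.27,0,80.43,-3.81],[.436,.0623,.2607],[179.9,0,86.5]),
([-35,22.8,71.5,0,85.7,24.7],[.5182,-.2198,.257],[180,0,30.3]),([-20.2,47.6,60.8,-39,111.8,42.9],[.5166,-.2134,.1479],[-179.1,55.5,26.2]),
([-20.4,56.3,64.4,-36.5,101.2,50.9],[.5173,-.2159,.0222],[-179.8,54.6,25.6]),([-24.7,27.4,79.5,-10.4,77.9,57.4],[.5168,-.1545,.1719],[174.2,9.6,10.1]),
([-7.7,18.1,110.3,8.7,16.9,78],[.5272,.058,.1467],[180,-35,-3.2])]
def wr(p,q):
    a,L2,L3,e,h,b,L=p; q1,q2,q23=np.radians([q[0],q[1],q[1]+q[2]])
    rr=a+L2*np.sin(q2)+L3*np.sin(q23)+e*np.cos(q23); z=h+L2*np.cos(q2)+L3*np.cos(q23)-e*np.sin(q23)
    return np.array([rr*np.cos(q1)-b*np.sin(q1),rr*np.sin(q1)+b*np.cos(q1),z])
zt=lambda e:R.from_euler("xyz",e,degrees=True).as_matrix()[:,2]
f=least_squares(lambda p:np.concatenate([wr(p,q)+p[6]*zt(e)-t for q,t,e in D]),[0,.4,.4,0,.4,.1,.25]); P=f.x
def q5(tcp,Rt,q0):
    d=Rt.as_matrix()[:,2]; s=least_squares(lambda q:wr(P,q)+P[6]*d-tcp,q0)
    q=s.x; a,b=np.radians([q[0],q[1]+q[2]]); fw=np.array([np.sin(b)*np.cos(a),np.sin(b)*np.sin(a),np.cos(b)])
    return q.round(1),np.degrees(np.arccos(fw@d)).round(1),np.abs(s.fun).max().round(4)
E
python3 - <<'E'
from kin import *
print(P.round(3),np.abs(f.fun).max())
for z in(.15,.12,.09,.06,.029,.02): print(z,q5(tcpfor(-.012,0,z),T1,[-7.7,18,110]))
E
```

```text
[0.001 0.537 0.35  0.103 0.13  0.118 0.239] 0.0004580987103902645
0.15 (array([ -7.6,  17.9, 110.4]), np.float64(16.5), np.float64(0.0))
0.12 (array([ -7.6,  21.3, 112.6]), np.float64(11.0), np.float64(0.0))
0.09 (array([ -7.6,  25.1, 114.6]), np.float64(5.7), np.float64(0.0))
0.06 (array([ -7.6,  29.1, 116.2]), np.float64(2.7), np.float64(0.0))
0.029 (array([ -7.6,  33.5, 117.5]), np.float64(6.8), np.float64(0.0))
0.02 (array([ -7.6,  34.8, 117.9]), np.float64(8.4), np.float64(0.0))
```

The fit is good to 0.5 mm. It shows joint 5 would fall below its limit when lowering at this tilt. The alternative is to turn the block half a turn about vertical and place it with the tool leaning over the fixed jaw instead. I'll check that.

```bash
cat >> h.py <<'E'
F2=R.from_euler("z",180,degrees=True)*F1; T2=F2*F0.inv()*T0
def tcp2(hx,hy,hz): return O+HX*hx+HY*hy+np.array([0,0,hz])+(F2*F0.inv()).apply(o0)
E
python3 - <<'E'
from kin import *
for z in(.15,.09,.029): print(z,tcp2(-.012,0,z).round(4),q5(tcp2(-.012,0,z),T2,[-7.7,30,90]))
to(tcp2(-.012,0,.16),tool([0,0,-1],-93.4))
print(T2.as_matrix().round(3))
E
```

```text
0.15 [0.5312 0.057  0.1481] (array([-5.8, 40.8, 64.9]), np.float64(109.7), np.float64(0.0))
0.09 [0.5312 0.057  0.0881] (array([-5.8, 44.5, 68.1]), np.float64(102.7), np.float64(0.0))
0.029 [0.5312 0.057  0.0271] (array([-5.8, 48.9, 70.3]), np.float64(96.1), np.float64(0.0))
at [0.5271 0.0582 0.1466] [180.  -35.   -3.2] q [ -7.7  18.1 110.3   8.7  16.9  78. ] t 13.7333
shift [ 0.014 -0.004  0.038] turn [ 0.023  0.389 -0.002]
[[-0.814  0.057 -0.578]
 [ 0.048  0.998  0.031]
 [ 0.579 -0.003 -0.815]]
```

Request:
arm_command --pt "0.014 -0.004 0.05 0.004 0.065 0 -1" --pt "0.014 -0.004 0.1 0.008 0.13 0 -1" --pt "0.014 -0.004 0.15 0.012 0.195 0 -1" --pt "0.014 -0.004 0.15 0.015 0.26 0 -1" --pt "0.014 -0.004 0.15 0.019 0.325 0 -1" --pt "0.014 -0.004 0.15 0.023 0.389 0 -1" --pt "0.014 -0.004 0.15 0.023 0.389 0 -1" --pt "0.014 -0.004 0.15 0.023 0.389 0 -1"

```text
time: 14.4
position: [0.5319, 0.0571, 0.1909]
tcp_rot: [-179.9, -0.1, -3.3]
force: [-0.1, 0.8, -4.6]
width: 0.0617
grip_force: 40.0
```

Request:
arm_command --pt "0 0 0 0 0 0.078 -1" --pt "0 0 0 0 0 0.156 -1" --pt "0 0 0 0 0 0.234 -1" --pt "0 0 0 0 0 0.312 -1" --pt "0 0 0 0 0 0.39 -1" --pt "0 0 0 0 0 0.468 -1" --pt "0 0 0 0 0 0.546 -1" --pt "0 0 0 0 0 0.62 -1"

```text
time: 15.07
position: [0.5305, 0.0573, 0.1914]
tcp_rot: [179.9, -0.1, 52.9]
force: [0.7, 0.7, -3.3]
width: 0.0617
grip_force: 40.0
```

Request:
arm_command --pt "0 0 0 0 0 0.078 -1" --pt "0 0 0 0 0 0.156 -1" --pt "0 0 0 0 0 0.234 -1" --pt "0 0 0 0 0 0.312 -1" --pt "0 0 0 0 0 0.39 -1" --pt "0 0 0 0 0 0.468 -1" --pt "0 0 0 0 0 0.546 -1" --pt "0 0 0 0 0 0.62 -1"

```text
time: 15.73
position: [0.5305, 0.0573, 0.1914]
tcp_rot: [179.9, 0.1, 108.7]
force: [-0.1, -0.5, -3.6]
width: 0.0615
grip_force: 40.0
```

Request:
arm_command --pt "0 0 0 0 0 0.078 -1" --pt "0 0 0 0 0 0.156 -1" --pt "0 0 0 0 0 0.234 -1" --pt "0 0 0 0 0 0.312 -1" --pt "0 0 0 0 0 0.39 -1" --pt "0 0 0 0 0 0.468 -1" --pt "0 0 0 0 0 0.546 -1" --pt "0 0 0 0 0 0.62 -1"

```text
time: 16.4
position: [0.5305, 0.0573, 0.1914]
tcp_rot: [-180.0, 0.2, 164.5]
force: [-0.1, 0.1, -3.7]
width: 0.0617
grip_force: 40.0
```

```bash
python3 - <<'E'
from h import *
to(tcp2(-.012,0,.15),T2); print(r.sense()["width"])
E
```

```text
at [0.5305 0.0573 0.1914] [-180.     0.2  164.5] q [ -6.5  23.   82.7  -0.1  74.1 -81. ] t 16.4
shift [ 0.002 -0.001 -0.145] turn [0.063 0.391 0.131]
0.061697249930253405
```

Request:
arm_command --pt "0 0 -0.02 0.01 0.065 0.022 -1" --pt "0 0 -0.05 0.021 0.13 0.044 -1" --pt "0 0 -0.08 0.032 0.195 0.066 -1" --pt "0 0 -0.11 0.042 0.26 0.088 -1" --pt "0.002 -0.001 -0.145 0.052 0.325 0.11 -1" --pt "0.002 -0.001 -0.145 0.063 0.391 0.131 -1" --pt "0.002 -0.001 -0.145 0.063 0.391 0.131 -1" --pt "0.002 -0.001 -0.145 0.063 0.391 0.131 -1"

```text
time: 17.07
position: [0.5319, 0.057, 0.147]
tcp_rot: [-179.5, -35.3, 176.2]
force: [0.7, 0.2, -3.6]
width: 0.0617
grip_force: 40.0
```

```bash
python3 - <<'E'
from h import *
to(tcp2(-.012,0,.031),T2); print(r.sense()["width"])
p,d=optics.capture("side"); cv2.imwrite("pics/s5.png",cv2.resize(p[130:310,200:400],(666,600))[:,:,::-1])
E
```

```text
at [0.5319 0.057  0.147 ] [-179.5  -35.3  176.2] q [ -5.8  40.9  64.8  -1.8 109.6 -92.2] t 17.0667
shift [-0.003  0.    -0.393] turn [0.003 0.    0.003]
0.061653551513656674
```

View pics/s5.png

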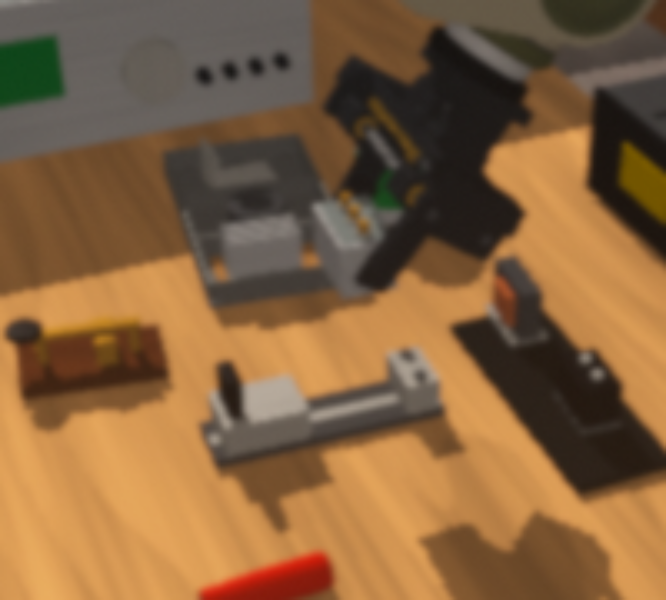

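The block is upright with its three brass screws up, around crop (350,215), above the open gap. Lowering it now.

Request:
arm_command --pt "-0.003 0 -0.06 0 0 0 -1" --pt "-0.003 0 -0.13 0 0 0 -1" --pt "-0.003 0 -0.2 0 0 0 -1" --pt "-0.003 0 -0.26 0 0 0 -1" --pt "-0.003 0 -0.31 0 0 0 -1" --pt "-0.003 0 -0.35 0 0 0 -1" --pt "-0.003 0 -0.38 0 0 0 -1" --pt "-0.003 0 -0.393 0 0 0 -1"

```text
time: 17.78
position: [0.5307, 0.0569, 0.0299]
tcp_rot: [-179.5, -35.5, 176.2]
force: [0.6, 0.7, -2.8]
width: 0.0618
grip_force: 40.0
```

Request:
arm_command --pt "0 0 0 0 0 0 -1" --pt "0 0 0 0 0 0 -1" --pt "0 0 -0.003 0 0 0 -1" --pt "0 0 -0.006 0 0 0 -1" --pt "0 0 -0.008 0 0 0 -1" --pt "0 0 -0.008 0 0 0 -1" --pt "0 0 -0.008 0 0 0 -1" --pt "0 0 -0.008 0 0 0 -1"

```text
time: 18.45
position: [0.5311, 0.0568, 0.0279]
tcp_rot: [-179.5, -35.5, 176.2]
force: [0.9, -0.1, -0.6]
width: 0.0618
grip_force: 40.0
```

Request:
arm_command --pt "0 0 -0.003 0 0 0 1" --pt "0 0 -0.003 0 0 0 1" --pt "0 0 -0.003 0 0 0 1" --pt "0 0 -0.003 0 0 0 1" --pt "0 0 0.05 0 0 0 1" --pt "0 0 0.14 0 0 0 1" --pt "0 0 0.26 0 0 0 1" --pt "0 0 0.38 0 0 0 1"

```text
time: 19.12
position: [0.5305, 0.0569, 0.1429]
tcp_rot: [-179.5, -35.7, 176.2]
force: [0.6, 0.1, 0.0]
width: 0.088
grip_force: 0.0
```

```bash
python3 - <<'E'
from h import *
to([.436,.064,.15],tool([0,0,-1],176.6)); to([.436,.064,.15],tool([0,0,-1],-3.4))
p,d=optics.capture("side"); cv2.imwrite("pics/s6.png",cv2.resize(p[130:310,200:400],(666,600))[:,:,::-1])
E
```

```text
at [0.5305 0.0569 0.1429] [-179.5  -35.7  176.2] q [ -5.8  41.2  65.2  -1.8 109.3 -92.2] t 19.1167
shift [-0.315  0.024  0.024] turn [ 0.295 -0.325  0.967]
at [0.5305 0.0569 0.1429] [-179.5  -35.7  176.2] q [ -5.8  41.2  65.2  -1.8 109.3 -92.2] t 19.1167
shift [-0.315  0.024  0.024] turn [-0.325 -0.294 -0.962]
```

View pics/s6.png

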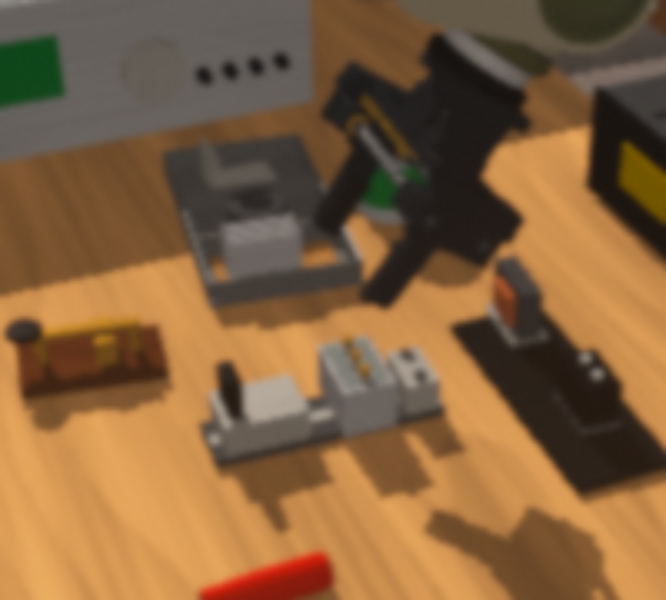

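The filter sits on the bed with its screws up, next to the fixed jaw, around crop (357,385). The heat sink is upright in the tray and the mat parts are untouched. Now I'll go behind the handle with closed fingers and push the jaw shut.

```bash
python3 - <<'E'
from h import *
to([.395,.0655,.15],tool([0,0,-1],86.6))
E
```

```text
at [0.5326 0.0567 0.1497] [-179.5  -35.   176.2] q [ -5.8  40.7  64.7  -1.8 109.7 -92.2] t 19.1667
shift [-0.459  0.029  0.001] turn [-0.019 -0.389  0.003]
```

Request:
arm_command --pt "0 0 0 -0.003 -0.065 0 1" --pt "0 0 0 -0.006 -0.13 0 0" --pt "-0.08 0.005 0 -0.009 -0.195 0 -1" --pt "-0.17 0.01 0 -0.012 -0.26 0 -1" --pt "-0.28 0.015 0 -0.016 -0.325 0 -1" --pt "-0.38 0.02 0 -0.019 -0.389 0.003 -1" --pt "-0.459 0.029 0 -0.019 -0.389 0.003 -1" --pt "-0.459 0.029 0 -0.019 -0.389 0.003 -1"

```text
time: 19.83
position: [0.3883, 0.0664, 0.142]
tcp_rot: [180.0, -0.6, 176.7]
force: [0.3, 0.0, 0.2]
width: 0.0435
grip_force: 0.0
```

Request:
arm_command --pt "0 0 0 0 0 0 -1" --pt "0 0 0 0 0 0 -1" --pt "0 0 -0.1 0 0 0 -1" --pt "0 0 -0.2 0 0 0 -1" --pt "0 0 -0.28 0 0 0 -1" --pt "0 0 -0.333 0 0 0 -1" --pt "0 0 -0.333 0 0 0 -1" --pt "0 0 -0.333 0 0 0 -1"

```text
time: 20.5
position: [0.3941, 0.0654, 0.0413]
tcp_rot: [180.0, -0.6, 176.6]
force: [0.3, -0.9, 0.9]
width: 0.0006
grip_force: 0.0
```

Request:
arm_command --pt "0 0 0.03 0 0 0 -1" --pt "0 0 0.03 0 0 0 -1" --pt "0.03 -0.002 0.03 0 0 0 -1" --pt "0.06 -0.004 0.03 0 0 0 -1" --pt "0.09 -0.005 0.03 0 0 0 -1" --pt "0.12 -0.007 0.03 0 0 0 -1" --pt "0.15 -0.009 0.03 0 0 0 -1" --pt "0.17 -0.01 0.03 0 0 0 -1"

```text
time: 21.17
position: [0.4449, 0.0625, 0.0507]
tcp_rot: [180.0, -0.6, 176.6]
force: [-6.6, -0.8, 6.4]
width: 0.0004
grip_force: 3.2
```

Request:
arm_command --pt "0.003 0 0 0 0 0 -1" --pt "0.006 0 0 0 0 0 -1" --pt "0.009 0 0 0 0 0 -1" --pt "0.012 0 0 0 0 0 -1" --pt "0.015 0 0 0 0 0 -1" --pt "0.018 0 0 0 0 0 -1" --pt "0.018 0 0 0 0 0 -1" --pt "0.018 0 0 0 0 0 -1"

```text
time: 21.83
position: [0.4491, 0.0623, 0.0507]
tcp_rot: [-180.0, -0.6, 176.6]
force: [-4.6, -3.2, 0.1]
width: 0.0005
grip_force: 2.1
```

Request:
arm_command --pt "0.003 0 0 0 0 0 -1" --pt "0.006 0 0 0 0 0 -1" --pt "0.009 0 0 0 0 0 -1" --pt "0.012 -0.001 0 0 0 0 -1" --pt "0.015 -0.001 0 0 0 0 -1" --pt "0.015 -0.001 0 0 0 0 -1" --pt "0.015 -0.001 0 0 0 0 -1" --pt "0.015 -0.001 0 0 0 0 -1"

```text
time: 22.5
position: [0.4529, 0.0622, 0.0506]
tcp_rot: [-180.0, -0.7, 176.6]
force: [-6.6, -2.4, 2.5]
width: 0.0004
grip_force: 3.3
```

```bash
python3 - <<'E'
from h import *
s=r.sense(); print(s["position"],s["force"])
p,d=optics.capture("top"); cv2.imwrite("pics/t7.png",cv2.resize(p[215:325,230:330],(545,600),interpolation=2)[:,:,::-1])
E
```

```text
[0.45292574 0.06219976 0.050629  ] [-6.57009666 -2.37598954  2.51778806]
```

View pics/t7.png

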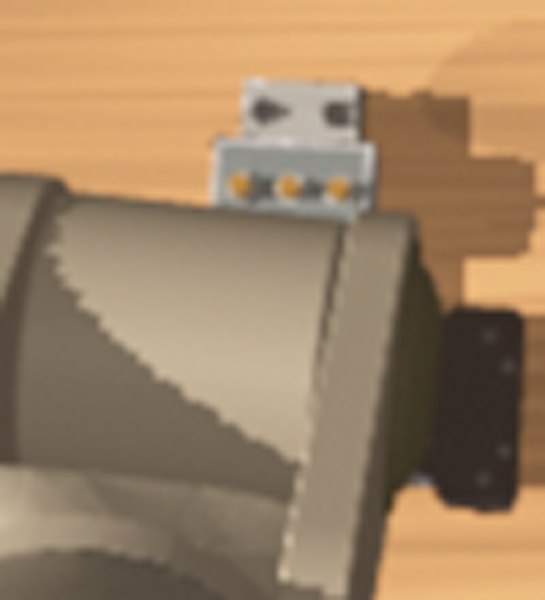

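The filter sits square near the fixed jaw, with its screws in a row at crop (240–340,188). The force is still only sliding friction, so I'll keep pushing.

Request:
arm_command --pt "0.003 0 0 0 0 0 -1" --pt "0.006 0 0 0 0 0 -1" --pt "0.009 0 0 0 0 0 -1" --pt "0.01 -0.001 0 0 0 0 -1" --pt "0.01 -0.001 0 0 0 0 -1" --pt "0.01 -0.001 0 0 0 0 -1" --pt "0.01 -0.001 0 0 0 0 -1" --pt "0.01 -0.001 0 0 0 0 -1"

```text
time: 23.22
position: [0.453, 0.0622, 0.0506]
tcp_rot: [-180.0, -1.0, 176.7]
force: [-19.6, -2.7, 14.5]
width: 0.0006
grip_force: 9.6
```

The push force jumped to 20 N with no further travel, so the jaw is closed on the block. Backing off.

Request:
arm_command --pt "-0.02 0.001 0 0 0 0 -1" --pt "-0.06 0.004 0 0 0 0 -1" --pt "-0.12 0.007 0 0 0 0 -1" --pt "-0.15 0.009 0.1 0 0 0 -1" --pt "-0.15 0.009 0.22 0 0 0 -1" --pt "-0.15 0.15 0.35 0 0 0 -1" --pt "-0.15 0.28 0.48 0 0 0 -1" --pt "-0.15 0.4 0.6 0 0 0 -1"

```text
time: 23.88
position: [0.4122, 0.1555, 0.2056]
tcp_rot: [180.0, -0.4, 176.6]
force: [1.0, 0.3, -0.0]
width: 0.0002
grip_force: 0.0
```

Request:
arm_command --pt "0 0.13 0 0 0 0 -1" --pt "0 0.26 0 0 0 0 -1" --pt "0 0.39 0 0 0 0 -1" --pt "0 0.5 0 0 0 0 -1" --pt "0 0.5 0 0 0 0 -1" --pt "0 0.5 0 0 0 0 -1" --pt "0 0.5 0 0 0 0 -1" --pt "0 0.5 0 0 0 0 -1"

```text
time: 24.55
position: [0.4124, 0.3037, 0.2037]
tcp_rot: [180.0, -0.5, 176.6]
force: [0.6, 1.1, -0.1]
width: 0.0006
grip_force: 0.0
```

```bash
python3 - <<'E'
from h import *
p,d=optics.capture("top"); C=cloud("top",d); H=C[:,:,2]; hs=cv2.cvtColor(p,cv2.COLOR_RGB2HSV)
def fit(n,zr,zz,b,ex=True):
    u0,u1,v0,v1=b; m=np.zeros((480,640),np.uint8); m[v0:v1,u0:u1]=((H>zr[0])&(H<zr[1]))[v0:v1,u0:u1]*255
    cs,_=cv2.findContours(m,0,cv2.CHAIN_APPROX_NONE); c=max(cs,key=cv2.contourArea)[:,0]; rc=cv2.minAreaRect(onz("top",c,zz)[:,:2].astype(np.float32))
    print(n,np.round(rc[0],4),np.round(rc[1],4),round(rc[2],1))
fit("fixed",(.026,.041),.034,(264,304,222,242)); fit("block",(.042,.056),.048,(262,305,236,266)); fit("tab",(.055,.075),.066,(262,305,270,295)); fit("sinkT",(.03,.06),.047,(165,214,222,282))
print(r.sense()["position"])
cv2.imwrite("pics/t8.png",cv2.resize(p[165:325,90:360],(800,474),interpolation=2)[:,:,::-1])
E
```

```text
fixed [0.5741 0.0546] [0.0464 0.0233] 85.6
block [0.5389 0.0574] [0.0614 0.0404] 89.0
tab [0.4692 0.0608] [0.0287 0.0122] 89.2
sinkT [0.5292 0.2585] [0.0368 0.0583] 83.0
[0.41246889 0.30359049 0.20375517]
```

View pics/t8.png

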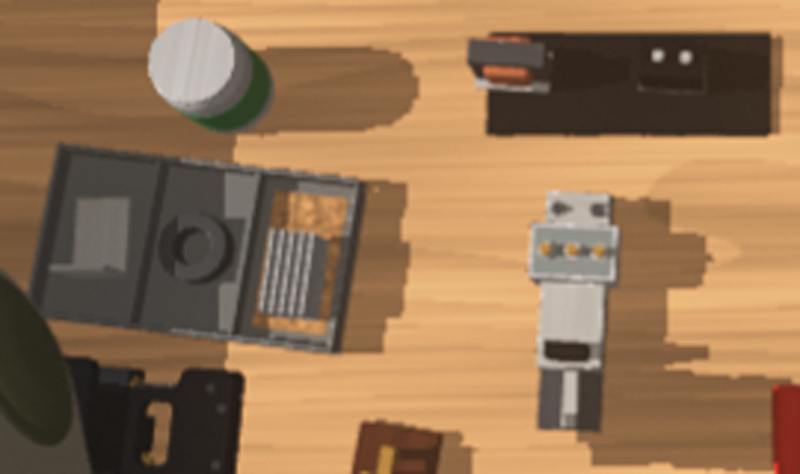

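The filter is clamped between both jaws with its screws up, and the tab-to-block distance of 70 mm matches a closed jaw. The heat sink is upright on the cork, the mat parts are in place and the arm is clear. Handing in.

```bash
python3 -c "
from plant import r
print(r.finish_job())"
```

```text
the job is handed in; nothing more can be done
None
```

The job is handed in at about 25 s: the heat sink stands upright in the cork-lined compartment, and the filter is clamped in the holder with its screws up and the jaw closed; no verdict was returned, but the last top picture agreed.

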